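# Take the master bearing card off its upturned peg and stand it in the holder

### The job

Take the blue bearing card off its display peg: raise it as you slide it outwards so that its eye follows the peg's upturned tip, by feel and gently, because the peg breaks if it is forced (about 7 N). Then stand the card upright in the slot of the grey holder, lowering it to the bottom of the slot before letting go. Leave the yellow card on its peg, and leave the bearing and the micrometer where they are.

Things in the scene. Friction and masses are not known exactly. Their poses are not given: they have to be found in the camera images.
- stand: fixed display stand, origin under the centre of its 150 x 200 x 12 mm base, z up. A crossbar (top at z 210 mm, front face at x = +30 mm) carries two level round steel pegs, 5 mm thick, axes at z = 205 mm, y = -60 and +60 mm, running to -x and ending in red upturned tips. They do not give; more than 7 N from the card or the robot breaks them.
- peg_r_root (a point): where the peg at the stand's y = -60 mm leaves the crossbar (x = +30 mm, z = 205 mm in the stand; axes as the stand's). The level part ends at an elbow 70 to 110 mm out from here; there a straight red tip 40 mm long rises outwards (to -x) at 12 to 44 degrees. Elbow and angle differ on each peg and each day and are not measured: feel them.
- peg_l_root (a point): the same root of the other peg, at the stand's y = +60 mm. On the level peg an upright card can rise 6.5 mm before its eye's lower edge meets the peg. On a tip of 44 degrees it has only 0.8 mm to spare above and below: it must rise as the tip rises, neither sooner nor later.
- card_blue: the card to move: rigid blue plate 8 mm thick (its x), 60 wide (y), 160 tall (z, up), 0.1 to 0.22 kg, origin at the centre of its bottom edge. It hangs on either peg, x axis along the peg, 45 to 62 mm out from the crossbar. A bearing 40 mm across, 3.5 mm proud of each face, sits 64 mm above the bottom.
- card_blue_eye (a point): centre of the blue card's eye, a hole 24 mm wide, 11.5 mm tall between lips only 3 mm thick, 94.25 to 105.75 mm above the bottom; axes as the card's. The peg goes through it; its upper lip rests on the peg. From 112 mm up is plain plate: pinch there from above, fingers on the two faces, no deeper than 25 mm, to stay clear of the tip.
- card_yellow: bystander, hanging on the other peg: the same as the blue card, but yellow
- holder: fixed grey block with a black bottom, 44 x 92 x 48 mm (x, y, z), origin at the centre of its underside. Its slot, open at the top, is 13 mm wide along x and 68 mm long along y, centred, 36 mm deep: its floor is at z = 12 mm. The card stands in it with its 8 mm along the holder's x, either face forward.
- bearing: bystander: loose steel ball bearing lying flat, 62 mm across, 18 mm high, origin at the centre of its underside
- micrometer: bystander: loose micrometer lying flat, about 145 mm long (x), 50 mm wide (y), 15 mm high, origin on its underside, 51 mm from its frame end
Things that resemble listed ones, but are neither listed nor needed, are in the scene too. Several things have the shape of the holder; the one meant has the colours described above. There is more than one size of the card_blue; the one meant has the size given above.

How it is judged:
On the way, in this order (a step that is already met when the one before it is completed fails the run):
1. the blue card is off its peg: its eye is beyond, beside or above the peg's tip and the card no longer touches the stand ((x of card_blue_eye in the frame of stand below -0.128 m or y of card_blue_eye in the frame of stand below -0.1 m or z of card_blue_eye in the frame of stand above 0.25 m) and contact force between card_blue and stand below 0.1 N), for 0.1 s.
2. the card, still held in the fingers, stands at the bottom of the holder's slot (z of card_blue in the frame of holder between 0.005 and 0.017 m and x of card_blue in the frame of holder between -0.007 and 0.007 m and y of card_blue in the frame of holder between -0.008 and 0.008 m and angle between card_blue's own z axis and vertical below 0.25 rad and contact force between card_blue and the fingers above 0.5 N), for 0.1 s.
At the end, for the whole second after the job is handed in: the blue card stands in the holder's slot, released and at rest: its bottom edge within 5 mm of the slot's floor and within 7 mm (x) and 8 mm (y) of the slot's centre, tilted less than 0.25 rad; the yellow card, the bearing and the micrometer are within 20 mm of where they started (z of card_blue in the frame of holder between 0.005 and 0.017 m and x of card_blue in the frame of holder between -0.007 and 0.007 m and y of card_blue in the frame of holder between -0.008 and 0.008 m and angle between card_blue's own z axis and vertical below 0.25 rad and linear speed of card_blue below 0.02 m/s and contact force between card_blue and the fingers below 0.05 N and distance of each of card_yellow, bearing, micrometer from where it was at the start of the episode below 0.02 m); the robot touches nothing.
It fails at once if the peg is forced: more than 7 N between the blue card or the robot and the stand (contact force between any of card_blue, the arm, the fingers and stand above 7 N).
It fails at once if the yellow card, the bearing or the micrometer is moved by more than 20 mm (distance of any of card_yellow, bearing, micrometer from where it was at the start of the episode above 0.02 m).
It also fails if it takes over 64 s, if anything falls off the work surface, if the arm or the gripper's body presses on something with over 40 N, if the wrist force passes 120 N, or if a joint passes its speed limit or range.

### The arm

A 6-joint arm with a two-finger parallel gripper is mounted at the origin on the work surface. World frame = base frame: x ahead of the robot, y to its left, z up, the work surface at z = 0. Lengths are in m, angles in rad, forces in N, time in s.
With the tool pointing down it reaches from about 0.35 to 0.975 m from the base axis. Payload 4.9 kg.
Tool frame: the origin (TCP) lies on the centre line of the jaws, within the pads' length; the fingertips stand manip.tip_reach ahead of it and the grasp point (between the pads) is the TCP (manip.tip_reach is the distance from the TCP to the fingertips, in m); z points along the fingers, y is the line along which they close (so a half turn about z gives the same grasp; the last joint's range is limited). The gripper opens to 85 mm and grips with 20 to 120 N. Pads are 22 mm wide; open, the fingers measure 114 mm over their backs; the gripper's body (76 mm by 85 mm) begins 54 mm behind the grasp point. The pads swing forward as they close: fully open they stand 13 mm farther back than shut.
Start: joints at [-1.388, 0.053, 1.613, -0, 1.476, -0.119], TCP at [0.186, -0.597, 0.25] pointing down, gripper open.
Joint ranges: [-3.01, 3.01], [-1.01, 2.22], [0.06, 2.58], [-1.02, 4.17], [0.09, 2.62], [-3.14, 3.14]. Speed limits (rad/s): [2.57, 2.57, 3.14, 3.14, 3.14, 3.14].

### API

Orientations are given as a unit quaternion [w, x, y, z].
In Python, from plant import manip gives the robot as it stands. The module is installed in compiled form; this text tells all that it offers.
- The arm moves only by the tool move_arm, never from a script. Its argument "rows" is a list of rows, each a list of 7 numbers: the shift along the tool's x, y, z in cm, then the turn, a rotation vector about the tool's x, y, z in degrees, then the opening, from -1 (shut) to 1 (fully open). In form: [[tx, ty, tz, ax, ay, az, jaw], ...]. A call has 1 to 20 rows; each row shifts and turns the commanded pose from where the row before left it, along the tool's axes as they then stand; what a row does not reach is not made up. A row lasts 1/12 s, in which the tool goes at most 41.7 mm and 7.16 degrees, less where a joint would pass 70% of its speed; a pose out of reach is approached as far as the arm can. A call is refused whole if a number of a shift passes 4.17 or a number of a turn 7.16, either way. A call with a gripper value outside its range is refused whole. The fingers move at their own pace and stop on an object; the grip force is fixed at half the most. Time passes only in rows, so rows that do not move let the fingers close. It gives the time, the measured TCP pose, the force, the opening and the grip force at its end, in the units of the state.
- manip.state(): the state, without advancing time (a new reading comes with each control period).
- manip.grab_frame(name): name is "scene" or "top"; returns a dict with "img" (384x512x3 uint8, blue, green, red), "mtx" (3x3 intrinsics, pixels), "k1" (the pictures are not rectified: a ray, as slopes to the right and down, at radius r is drawn at 1 + k1 r^2 times it, then the intrinsics apply), "R" (3x3) and "t" (3): a world point X has camera coordinates R X + t. Camera axes: x right, y down, z forward; pixel columns grow to the right and rows downward; lengths in m; the calibration is good to about 2 mm. A picture is of the moment at which its call begins. There is no depth.
- manip.job_done(): hands the job in; it is judged then, once.
The state is a dict: "time": time; "joint_pos": joint angles; "joint_vel": joint speeds; "joint_efforts": joint torques, N m; "tool_pos": TCP position; "tool_rot": TCP orientation; "contact_force": force on the tool from outside, world axes, zero at the start; "ft_torque": the same for the moment, N m; "gripper_width": opening from 0.0 (shut) to 1.0 (fully open); "grasp_force": force on a finger pad.
Only numpy, scipy, OpenCV 4.12 (cv2) and the standard library are available. Lean on these libraries where they do the work, as an engineer would, in place of code of your own. Each camera call takes 0.05 s, during which the arm holds its last target. There are 200 camera calls.

## Working session

There is one attempt and no reset: what is moved stays moved. The work goes in short steps, Python scripts to look and compute and a tool call to move; the robot and the scene stay as the last step left them, time stands still between calls to the robot, and variables do not carry over. Pictures are saved under pics/ and viewed, at most 12 in all, crops included, and the job is handed in when it is done.

Besides the shell and the picture viewer there is one more tool, called after ">>>" as name([rows], argument=value, ...), one row to a line, values as JSON. move_arm: Moves the arm, as the interface text tells. Its arguments: {"type":"object","properties":{"rows":{"type":"array","items":{"type":"array","items":{"type":"number"}}}},"required":["rows"]}

```bash
mkdir -p pics; cat > h.py <<'E'
import numpy as np,cv2
from plant import manip
def grab(n,save=None):
    f=manip.grab_frame(n)
    if save: cv2.imwrite('pics/'+save,f['img'])
    return f
def proj(f,X):
    X=np.atleast_2d(X); c=X@np.array(f['R']).T+np.array(f['t']); s=c[:,:2]/c[:,2:]
    s=s*(1+f['k1']*(s**2).sum(1,keepdims=True)); M=np.array(f['mtx'])
    return s@M[:2,:2].T+M[:2,2]
def ray(f,p):
    M=np.array(f['mtx']); d=(np.array(p,float)-M[:2,2])/np.array([M[0,0],M[1,1]]); s=d.copy()
    for _ in range(30): s=d/(1+f['k1']*(s@s))
    R=np.array(f['R']); t=np.array(f['t']); return -R.T@t, R.T@np.array([s[0],s[1],1])
def atz(f,p,z):
    o,d=ray(f,p); return o+d*(z-o[2])/d[2]
E
python3 - <<'E'
from h import *
import pickle
S=grab('scene','s0.png');T=grab('top','t0.png')
pickle.dump((S,T),open('f0.pkl','wb'))
print(manip.tip_reach,manip.state())
for f in (S,T): print(-np.array(f['R']).T@f['t'],np.array(f['R']).round(2).tolist(),f['mtx'],f['k1'])
v=np.hstack([S['img'],T['img']])
E
```

```text
0.019 {'time': 0.1, 'joint_pos': array([-1.38803886e+00,  5.32782363e-02,  1.61413918e+00, -1.77775937e-05,
        1.47598034e+00, -1.18991875e-01]), 'joint_vel': array([-1.42598917e-03, -2.12881732e-03, -3.57844708e-03,  2.89283757e-04,
       -9.85148611e-05,  1.26533444e-04]), 'joint_efforts': array([-2.11129213e-04, -3.94904351e+01, -3.71364176e+01, -1.21297189e-04,
        3.91158756e-03,  1.22199961e-05]), 'tool_pos': array([ 0.18565057, -0.59624921,  0.24920419]), 'tool_rot': array([-9.01809871e-04,  9.88639460e-01,  1.50303705e-01, -3.76145751e-05]), 'contact_force': array([0.80593329, 0.81587692, 0.80292525]), 'ft_torque': array([ 0.01481297, -0.00281329, -0.06015677]), 'grasp_force': 0.0, 'gripper_width': 1.0001294462294006}
[ 1.12652337 -0.37015122  0.87549352] [[0.54, 0.84, 0.0], [0.6, -0.38, -0.7], [-0.59, 0.37, -0.72]] [[455.82706537   0.         252.52042654]
 [  0.         455.82706537 191.43867033]
 [  0.           0.           1.        ]] -0.013450951091143267
[0.39617366 0.0045866  1.12492236] [[-0.02, -1.0, 0.0], [-0.99, 0.02, -0.12], [0.12, -0.0, -0.99]] [[398.73019945   0.         253.79303892]
 [  0.         398.73019945 192.15005117]
 [  0.           0.           1.        ]] 0.007366871767604064
```

View pics/s0.png

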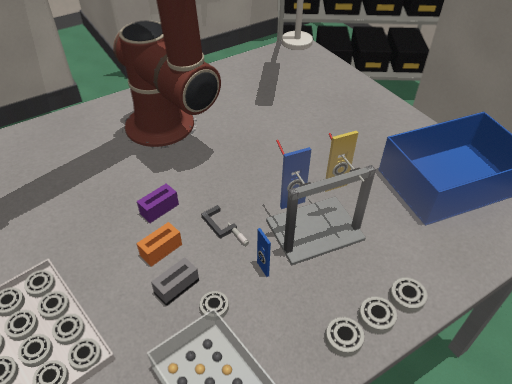

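View pics/t0.png

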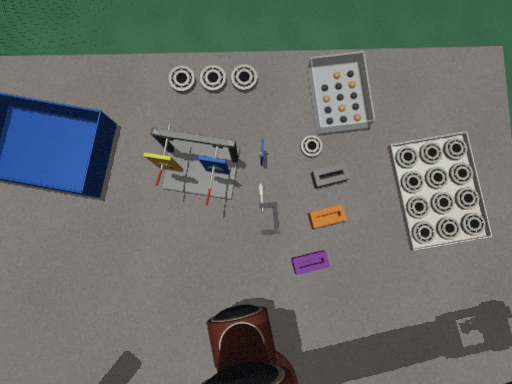

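The scene view shows the hung blue card at (295,180), a small blue card on the table at (263,252) as a decoy, and the blue bin at (455,165). Three blocks have the holder's shape: grey (175,280), orange (160,243) and purple (158,202). In the top view the hung card is at (213,165) and the grey holder at (330,177). I choose the hung blue card and the grey holder, and check both in one close crop.

```bash
python3 - <<'E'
from h import *
import pickle
S,T=pickle.load(open('f0.pkl','rb'))
def crop(f,x,y,w,h,W,H): return cv2.resize(f['img'][y:y+h,x:x+w],(W,H),interpolation=cv2.INTER_CUBIC)
a=crop(S,255,125,130,140,520,560)[:560]
b=crop(T,140,120,110,90,440,360)
c=crop(T,300,160,60,35,280,163)
d=crop(S,145,250,60,55,220,200)
img=np.zeros((600,800,3),np.uint8)
a=crop(S,258,125,120,138,400,460);img[:460,:400]=a
b=crop(T,142,122,100,90,400,360);img[:360,400:]=b
img[370:570,400:]=crop(T,305,160,50,25,400,200)
img[465:600,:180]=crop(S,150,255,52,39,180,135)
cv2.imwrite('pics/c1.png',img)
E
```

```text
(no output)
```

View pics/c1.png

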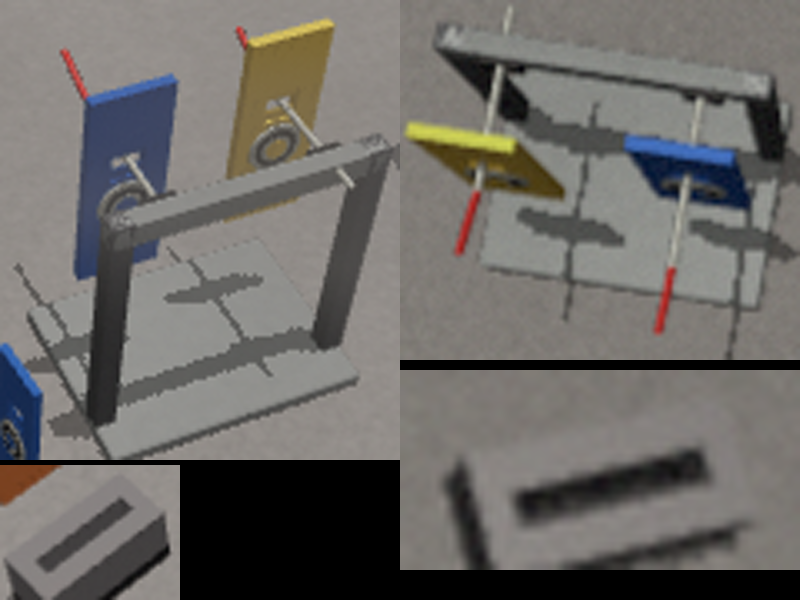

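```bash
cat > fit.py <<'E'
from h import *
import pickle
from scipy.optimize import least_squares
S,T=pickle.load(open('f0.pkl','rb'))
ca=lambda u,v:np.array([258+(u+.5)*.3-.5,125+(v+.5)*.3-.5])
cb=lambda u,v:np.array([142+(u-400+.5)/4-.5,122+(v+.5)/4-.5])
cc=lambda u,v:np.array([305+(u-400+.5)/8-.5,160+(v-370+.5)/8-.5])
cd=lambda u,v:np.array([150+(u+.5)*52/180-.5,255+(v-465+.5)*39/135-.5])
def W(p,X):
    c,s=np.cos(p[2]),np.sin(p[2]); X=np.atleast_2d(X)
    return np.c_[p[0]+c*X[:,0]-s*X[:,1],p[1]+s*X[:,0]+c*X[:,1],X[:,2]]
def fit(obs,p0):
    g=lambda p:np.concatenate([proj(f,W(p,X))[0]-px for f,px,X in obs])
    r=least_squares(g,p0,loss='soft_l1'); return r.x,g(r.x).reshape(-1,2)
E
python3 - <<'E'
from fit import *
st=[(S,ca(108,452),[.075,-.1,.012]),(S,ca(357,376),[.075,.1,.012]),(S,ca(27,315),[-.075,-.1,.012]),(S,ca(258,240),[-.075,.1,.012]),
(T,cb(480,263),[-.075,.1,.012]),(T,cb(760,307),[-.075,-.1,.012])]
p,r=fit(st,[.5,.1,0.1]);print('stand',p.round(4),'\n',r.round(2))
h=[(S,cd(37,563),[-.0065,-.034,.048]),(S,cd(52,573),[.0065,-.034,.048]),(S,cd(133,507),[.0065,.034,.048]),(S,cd(118,498),[-.0065,.034,.048]),
(S,cd(168,517),[.022,.046,.048]),(S,cd(122,474),[-.022,.046,.048]),(S,cd(7,562),[-.022,-.046,.048]),
(T,cc(515,494),[.0065,.034,.048]),(T,cc(522,521),[-.0065,.034,.048]),(T,cc(703,451),[.0065,-.034,.048]),(T,cc(710,479),[-.0065,-.034,.048])]
for q in ([.5,-.2,0.2],[.5,-.2,-.2]):
  q,rr=fit(h,q);print('holder',q.round(4),'\n',rr.round(2))
def onplane(f,px,y):
    o,d=ray(f,px); n=np.array([-np.sin(p[2]),np.cos(p[2]),0]); o2=o-[p[0],p[1],0]
    k=(y-o2@n)/(d@n); X=o2+k*d; return np.round([X@[np.cos(p[2]),np.sin(p[2]),0],y,X[2]],4)
print('tip end S',onplane(S,ca(66,51),-.06),'T peg pts:')
def atzS(f,px,z):
    X=atz(f,px,z)-[p[0],p[1],0]; c,s=np.cos(p[2]),np.sin(p[2]); return np.round([c*X[0]+s*X[1],-s*X[0]+c*X[1],z],4)
for n,px,z in [('elbow',cb(672,268),.205),('peg under card',cb(684,205),.205),('root',cb(698,100),.205),('tip',cb(659,331),.22),('card c1',cb(627,137),.262),('c2',cb(733,152),.262),('c3',cb(738,163),.262),('c4',cb(631,150),.262)]: print(n,atzS(T,px,z),atz(T,px,z).round(4))
for n,px in [('c back-right',ca(176,77)),('left',ca(88,103)),]: print(n,atzS(S,px,.262),atz(S,px,.262).round(4))
E
```

```text
stand [ 0.5999  0.1452 -0.1889] 
 [[ 0.18  2.3 ]
 [ 0.79 -0.03]
 [-0.68 -2.41]
 [ 0.33 -1.01]
 [ 0.33 -0.33]
 [ 0.41  0.48]]
holder [ 0.5678 -0.2129  0.2315] 
 [[-0.1  -0.19]
 [-0.63  0.61]
 [ 0.73  0.54]
 [ 1.23 -0.31]
 [-0.55 -1.48]
 [-0.23 -0.58]
 [-0.43 -0.82]
 [-0.34 -0.77]
 [ 0.07  0.42]
 [ 0.09 -1.53]
 [ 0.53 -0.49]]
holder [ 0.5678 -0.2129  0.2315] 
 [[-0.1  -0.19]
 [-0.63  0.61]
 [ 0.73  0.54]
 [ 1.23 -0.31]
 [-0.55 -1.48]
 [-0.23 -0.58]
 [-0.43 -0.82]
 [-0.34 -0.77]
 [ 0.07  0.42]
 [ 0.09 -1.53]
 [ 0.53 -0.49]]
tip end S [-0.1096 -0.06    0.2212] T peg pts:
elbow [-0.0773 -0.0578  0.205 ] [0.5132 0.103  0.205 ]
peg under card [-0.0397 -0.058   0.205 ] [0.5501 0.0957 0.205 ]
root [ 0.0233 -0.055   0.205 ] [0.6125 0.0868 0.205 ]
tip [-0.1156 -0.0589  0.22  ] [0.4753 0.1091 0.22  ]
card c1 [-0.0159 -0.0277  0.262 ] [0.5791 0.121  0.262 ]
c2 [-0.0144 -0.0867  0.262 ] [0.5695 0.0628 0.262 ]
c3 [-0.02   -0.0904  0.262 ] [0.5633 0.0602 0.262 ]
c4 [-0.0227 -0.0312  0.262 ] [0.5718 0.1188 0.262 ]
c back-right [-0.0161 -0.0282  0.262 ] [0.5788 0.1206 0.262 ]
left [-0.0138 -0.0893  0.262 ] [0.5696 0.0601 0.262 ]
```

```bash
cat > edge.py <<'E'
from fit import *
from scipy.ndimage import map_coordinates,gaussian_filter1d
def track(edges,p,imgs=None,n=12,R=(4,2.5,2,2,2),frame=W):
    """edges: list of (cam, A, B) ; fit pose p by nearest strong gradient along normals"""
    for rad in R:
        obs=[]
        for f,A,B in edges:
            A,B=np.array(A,float),np.array(B,float)
            t=np.linspace(.08,.92,n)[:,None]; X=A+(B-A)*t; q=proj(f,frame(p,X))
            d=q[-1]-q[0]; L=np.linalg.norm(d); 
            if L<6: continue
            nn=np.array([-d[1],d[0]])/L; s=np.arange(-rad,rad+.01,.25)
            prof=0
            P=q[:,None]+s[None,:,None]*nn
            im=f['img'].astype(float)
            pr=np.stack([map_coordinates(im[...,c],[P[...,1],P[...,0]],order=1) for c in range(3)],-1)
            g=np.linalg.norm(np.gradient(gaussian_filter1d(pr,2,axis=1),axis=1),axis=-1)
            k=g.argmax(1); ok=(g.max(1)>2)&(k>0)&(k<len(s)-1)
            for i in np.where(ok)[0]: obs.append((f,X[i],q[i]+s[k[i]]*nn,nn,L/n))
        def res(p): 
            out=np.empty(len(obs))
            for f in (S,T):
                idx=[i for i,o in enumerate(obs) if o[0] is f]
                if idx:
                    qq=proj(f,frame(p,np.array([obs[i][1] for i in idx])))
                    out[idx]=[(qq[j]-obs[i][2])@obs[i][3] for j,i in enumerate(idx)]
            return out
        r=least_squares(res,p,loss='soft_l1',f_scale=.4); p=r.x
    return p,np.median(abs(res(p))),len(obs)
def rect(x,y,z,x0=0): 
    c=[[x0-x,-y,z],[x0+x,-y,z],[x0+x,y,z],[x0-x,y,z]]
    return list(zip(c,c[1:]+c[:1]))
def onboth(E): return {'ST':[(f,*e) for f in (S,T) for e in E],'S':[(S,*e) for e in E],'T':[(T,*e) for e in E]}
E
python3 - <<'E'
from edge import *
base=rect(.075,.1,.012)
for k,e in onboth(base).items(): print('stand',k,track(e,np.array([.6,.145,-.175])))
hold=rect(.022,.046,.048)+rect(.0065,.034,.048)
for k,e in onboth(hold).items(): print('holder',k,track(e,np.array([.5678,-.2129,.2315]),R=(2,2,2,1.5)))
card=rect(.004,.03,.26175)
for k,e in onboth(card).items(): print('blue',k,track(e,np.array([.571,.0905,-.16])))
pegT=[(T,[.02,s*.0025-.06,.205],[-.065,s*.0025-.06,.205]) for s in (-1,1)]
E
```

```text
stand ST (array([ 0.60073989,  0.14911273, -0.17242001]), np.float64(0.5544745722600171), 81)
stand S (array([ 0.60583397,  0.14553582, -0.18455491]), np.float64(0.25959253377080554), 35)
stand T (array([ 0.60109361,  0.15461788, -0.17125064]), np.float64(0.5148407149749991), 47)
holder ST (array([ 0.56627483, -0.21344796,  0.21509089]), np.float64(0.2339275498132495), 129)
holder S (array([ 0.56642725, -0.21398229,  0.21224542]), np.float64(0.060110732296073846), 72)
holder T (array([ 0.56594319, -0.21170912,  0.21915509]), np.float64(0.2303281135346056), 58)
blue ST (array([ 0.30002293, -1.55494549, -0.18608104]), np.float64(nan), 0)
blue S (array([ 1.92033032,  8.5915705 , -3.19890063]), np.float64(nan), 0)
blue T (array([ 0.63847486,  0.27884198, -0.37202352]), np.float64(1.1215680586989016), 21)
  return _methods._mean(a, axis=axis, dtype=dtype,
  ret = ret.dtype.type(ret / rcount)
```

```bash
python3 - <<'E' 2>/dev/null
from edge import *
z1,z0=.26175,.10175
top=rect(.004,.03,z1)
E=[(S,[.004,-.03,z1],[.004,.03,z1]),(S,[-.004,-.03,z1],[-.004,.03,z1]),(S,[-.004,-.03,z0],[-.004,-.03,z1]),(S,[.004,.03,.16],[.004,.03,z1]),(S,[.004,-.03,z0],[.004,-.03,.2]),
(T,[.004,-.03,z1],[.004,.03,z1]),(T,[-.004,-.03,z1],[-.004,.03,z1])]
p0=np.array([.571,.0905,-.16])
print('blue',track(E,p0,R=(3,2,1.5,1.5)))
print('S',track(E[:5],p0,R=(3,2,1.5,1.5)))
c=[[-.075,-.1,.012],[.075,-.1,.012],[.075,.1,.012],[-.075,.1,.012]]
B=[(S,c[0],c[1]),(S,c[1],c[2]),(S,c[2],[.03,.1,.012]),(S,[-.075,.02,.012],c[3]),
(T,c[3],[-.075,-.05,.012]),(T,[-.075,-.07,.012],c[0]),
(T,[.02,-.0575,.205],[-.0,-.0575,.205]),(T,[.02,-.0625,.205],[-.0,-.0625,.205]),
(T,[-.045,-.0575,.205],[-.07,-.0575,.205]),(T,[-.045,-.0625,.205],[-.07,-.0625,.205]),
(T,[.03,.04,.21],[.03,-.04,.21]),(S,[.03,.04,.21],[.03,-.04,.21])]
p0=np.array([.601,.149,-.172])
for R in ((2.5,2,1.5,1.5),(1.5,1.5)): print('stand',track(B,p0,R=R))
p,_,_=track(B,p0,R=(2.5,2,1.5,1.5))
for f in (S,T):
  im=cv2.resize(f['img'],None,fx=4,fy=4,interpolation=cv2.INTER_CUBIC)
  for g,A,b in B:
    if g is f:
      q=proj(f,W(p,np.array([A,b])))*4+1.5
      cv2.line(im,tuple(int(x) for x in q[0]),tuple(int(x) for x in q[1]),(0,255,0),1)
  f['o']=im
out=np.zeros((600,800,3),np.uint8)
a=S['o'][490:1090,1030:1500]
out[:,:400]=cv2.resize(a[:, :470],(400,511)) if 0 else cv2.copyMakeBorder(cv2.resize(a,(400,511)),0,89,0,0,cv2.BORDER_CONSTANT)
out[:400,400:]=T['o'][470:870,580:980]
cv2.imwrite('pics/o1.png',out)
E
```

```text
blue (array([ 0.57216362,  0.09043999, -0.20511544]), np.float64(0.2719674433386137), 84)
S (array([ 0.57288503,  0.08969183, -0.2176296 ]), np.float64(0.2528707127570571), 60)
stand (array([ 0.60097086,  0.14888537, -0.1791478 ]), np.float64(0.29269769080352226), 130)
stand (array([ 0.60100504,  0.1488632 , -0.17972608]), np.float64(0.2902833543727929), 131)
```

View pics/o1.png

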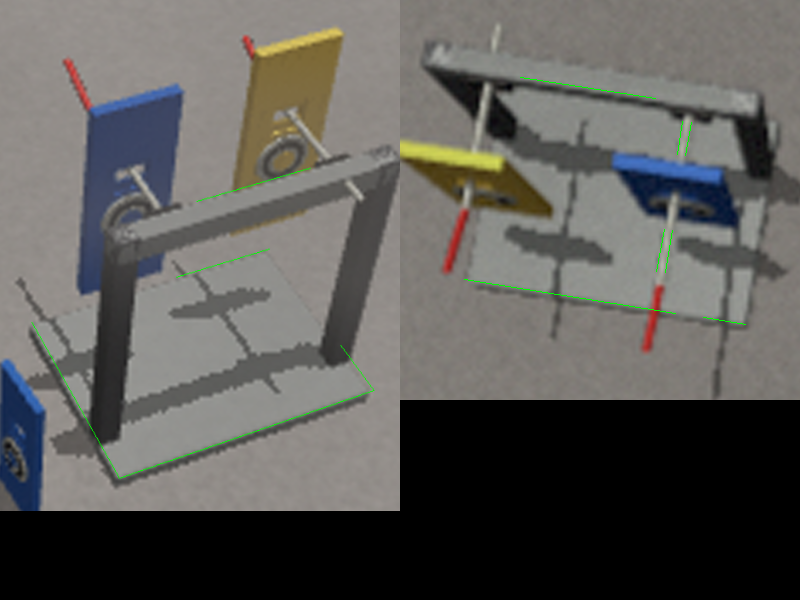

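```bash
python3 - <<'E' 2>/dev/null
from edge import *
p=np.array([.601,.1489,-.1795]); 
# red pixels of the blue card's peg tip
def onplane(f,px,y):
    o,d=ray(f,px); n=np.array([-np.sin(p[2]),np.cos(p[2]),0]); o2=o-[p[0],p[1],0]
    k=(y-o2@n)/(d@n); X=o2+k*d; return np.array([X@[np.cos(p[2]),np.sin(p[2]),0],X[2]])
im=S['img'].astype(int); B,G,R=im[...,0],im[...,1],im[...,2]
m=(R-np.maximum(B,G)>40); m[:120]=0;m[160:]=0
v,u=np.nonzero(m); k=(u>265)&(u<295)
X=np.array([onplane(S,(a,b),-.06) for a,b in zip(u[k],v[k])]); X=X[X[:,0].argsort()]
print('S tip pts',X[::max(1,len(X)//12)].round(4).tolist(), 'ang',np.degrees(np.arctan(np.polyfit(X[:,0],X[:,1],1)[0])))
im=T['img'].astype(int); m=(im[...,2]-np.maximum(im[...,0],im[...,1])>40)
v,u=np.nonzero(m); k=(u>200)&(u<222)&(v>180)&(v<215); 
print('T red rows',v[k].min(),v[k].max(),u[k][v[k].argmin()],u[k][v[k].argmax()])
a=atz(T,(u[k][v[k]==v[k].min()].mean(),v[k].min()-.5),.205)-[*p[:2],0]; 
print('elbow stand x',a@[np.cos(p[2]),np.sin(p[2]),0],a@[-np.sin(p[2]),np.cos(p[2]),0])
# tip model search: elbow e, angle th -> project end in both
end=np.array([u[k][v[k]==v[k].max()].mean(),v[k].max()+.5])
for th in np.radians([12,20,25,30,36,44]):
  for e in (-.07,-.075,-.08):
    E=W(p,[[e-.04*np.cos(th),-.06,.205+.04*np.sin(th)],[e,-.06,.205]])
    print(round(np.degrees(th)),e,'T',proj(T,E).round(1).tolist(),'S',proj(S,E[:1]).round(1).tolist())
print('seen T end',end,'S end',ca(66,51))
for c in ([.572,.0904],): 
  d=np.array(c)-p[:2]; print('card in stand',d@[np.cos(p[2]),np.sin(p[2])],d@[-np.sin(p[2]),np.cos(p[2])])
print('target card xy on peg', W(p,[[-.0225,-.06,.262]]))
print('tool yaw', 2*np.arctan2(.150303,.98864))
E
```

```text
S tip pts [[-0.1237, 0.2102], [-0.1182, 0.2114], [-0.1134, 0.218], [-0.1128, 0.2126], [-0.1123, 0.2072], [-0.1075, 0.2138], [-0.1069, 0.2084], [-0.1021, 0.215], [-0.1016, 0.2096], [-0.101, 0.2041], [-0.0963, 0.2108], [-0.0957, 0.2053], [-0.0951, 0.1999], [-0.0904, 0.2066], [-0.0898, 0.2011], [-0.0852, 0.2078], [-0.0846, 0.2023], [-0.0797, 0.2063]] ang -15.484402745168202
T red rows 189 205 209 206
elbow stand x -0.07795986414890213 -0.060507468009973975
12 -0.07 T [[206.6, 201.3], [209.9, 185.1]] S [[278.7, 142.7]]
12 -0.075 T [[206.2, 203.5], [209.5, 187.2]] S [[277.8, 141.4]]
12 -0.08 T [[205.8, 205.6], [209.1, 189.3]] S [[276.9, 140.1]]
20 -0.07 T [[206.4, 200.4], [209.9, 185.1]] S [[279.1, 141.3]]
20 -0.075 T [[206.0, 202.6], [209.5, 187.2]] S [[278.2, 140.0]]
20 -0.08 T [[205.7, 204.8], [209.1, 189.3]] S [[277.2, 138.7]]
25 -0.07 T [[206.4, 199.7], [209.9, 185.1]] S [[279.4, 140.5]]
25 -0.075 T [[206.0, 201.9], [209.5, 187.2]] S [[278.5, 139.2]]
25 -0.08 T [[205.6, 204.1], [209.1, 189.3]] S [[277.5, 137.9]]
30 -0.07 T [[206.3, 198.9], [209.9, 185.1]] S [[279.7, 139.9]]
30 -0.075 T [[205.9, 201.1], [209.5, 187.2]] S [[278.8, 138.6]]
30 -0.08 T [[205.6, 203.2], [209.1, 189.3]] S [[277.9, 137.3]]
36 -0.07 T [[206.3, 197.8], [209.9, 185.1]] S [[280.2, 139.3]]
36 -0.075 T [[205.9, 199.9], [209.5, 187.2]] S [[279.3, 137.9]]
36 -0.08 T [[205.6, 202.1], [209.1, 189.3]] S [[278.4, 136.6]]
44 -0.07 T [[206.4, 196.0], [209.9, 185.1]] S [[281.0, 138.7]]
44 -0.075 T [[206.0, 198.2], [209.5, 187.2]] S [[280.0, 137.4]]
44 -0.08 T [[205.6, 200.4], [209.1, 189.3]] S [[279.1, 136.1]]
seen T end [206.  205.5] S end [277.45 139.95]
card in stand -0.01808960814368675 -0.06273767669596847
target card xy on peg [[0.56814925 0.09388111 0.262     ]]
tool yaw 0.3017494882635328
```

>>> move_arm([
  [0,0,-4,0,0,-7,0.2],
  [0,0,-4,0,0,-7,0.2],
  [0,0,-1,0,0,-7,0.2],
  [0,0,0,0,0,-7,0.2],
  [0,0,0,0,0,-7,0.2],
  [0,0,0,0,0,-7,0.2],
  [0,0,0,0,0,-7,0.2],
  [0,0,0,0,0,-7,0.2],
  [0,0,0,0,0,-6.4,0.2],
  [0,0,0,0,0,0,0.2],
])

```text
time: 0.93
tool_pos: [0.1857, -0.5965, 0.3395]
tool_rot: [-0.001, 0.767, 0.641, 0.0]
contact_force: [-0.4, 0.8, 0.7]
gripper_width: 0.599
grasp_force: 0.0
```

```bash
cat > go.py <<'E'
from h import *
from scipy.spatial.transform import Rotation as Ro
def rel(target,yaw=None):
    s=manip.state(); q=s['tool_rot']; R=Ro.from_quat([*q[1:],q[0]])
    d=R.inv().apply(np.array(target)-s['tool_pos'])*100
    m=R.as_matrix(); y=np.arctan2(m[1,0],m[0,0])
    print('t',round(s['time'],2),'pos',s['tool_pos'].round(4),'yawx',round(y,4),'z',m[:,2].round(4),'F',s['contact_force'].round(2),'w',round(s['gripper_width'],3),'g',round(s['grasp_force'],1))
    print('shift cm tool',d.round(2),'dist',np.linalg.norm(d).round(1), 'turn z deg',None if yaw is None else np.degrees(y-yaw).round(2))
E
python3 -c "
from go import *
rel([.5719,.0908,.34],1.3913)"
```

```text
t 0.93 pos [ 0.1857 -0.5965  0.3395] yawx 1.3927 z [-2.0e-04  1.2e-03 -1.0e+00] F [-0.39  0.78  0.72] w 0.599 g 0.0
shift cm tool [7.448e+01 2.583e+01 3.000e-02] dist 78.8 turn z deg 0.08
```

>>> move_arm([
  [3.72,1.29,0,0,0,0,0.2],
  [3.72,1.29,0,0,0,0,0.2],
  [3.72,1.29,0,0,0,0,0.2],
  [3.72,1.29,0,0,0,0,0.2],
  [3.72,1.29,0,0,0,0,0.2],
  [3.72,1.29,0,0,0,0,0.2],
  [3.72,1.29,0,0,0,0,0.2],
  [3.72,1.29,0,0,0,0,0.2],
  [3.72,1.29,0,0,0,0,0.2],
  [3.72,1.29,0,0,0,0,0.2],
  [3.72,1.29,0,0,0,0,0.2],
  [3.72,1.29,0,0,0,0,0.2],
  [3.72,1.29,0,0,0,0,0.2],
  [3.72,1.29,0,0,0,0,0.2],
  [3.72,1.29,0,0,0,0,0.2],
  [3.72,1.29,0,0,0,0,0.2],
  [3.72,1.29,0,0,0,0,0.2],
  [3.72,1.29,0,0,0,0,0.2],
  [3.72,1.29,0,0,0,0,0.2],
  [3.72,1.29,0,0,0,0,0.2],
])

```text
time: 2.6
tool_pos: [0.5732, 0.0912, 0.34]
tool_rot: [-0.0, 0.769, 0.64, -0.0]
contact_force: [1.7, -0.7, 0.5]
gripper_width: 0.601
grasp_force: 0.0
```

>>> move_arm([
  [0,0,0,0,0,0,0.2],
  [0,0,0,0,0,0,0.2],
])

```text
time: 2.77
tool_pos: [0.5729, 0.0908, 0.3392]
tool_rot: [-0.001, 0.768, 0.641, -0.001]
contact_force: [-0.3, 0.2, -0.5]
gripper_width: 0.6
grasp_force: 0.0
```

```bash
python3 -c "
from go import *
rel([.5719,.0908,.259],1.3913)
S=grab('scene');T=grab('top')
c=lambda f,x,y,w,h,s:cv2.resize(f['img'][y:y+h,x:x+w],None,fx=s,fy=s,interpolation=cv2.INTER_CUBIC)
cv2.imwrite('pics/a1.png',np.hstack([c(S,240,60,130,150,3),c(T,150,110,130,150,3)]))"
```

```text
t 2.77 pos [0.5729 0.0908 0.3392] yawx 1.3916 z [-2.1e-03 -3.0e-04 -1.0e+00] F [-0.28  0.19 -0.51] w 0.6 g 0.0
shift cm tool [-0.01 -0.08  8.02] dist 8.0 turn z deg 0.02
```

View pics/a1.png

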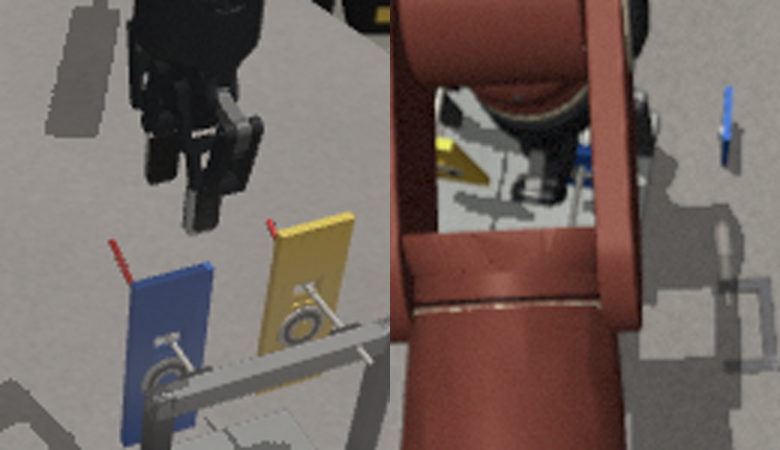

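The scene crop shows the open fingers at about (165,180) and (200,230), above the blue card's top edge at (172,270). They straddle it and are clear of the yellow card.

>>> move_arm([
  [0,0,1.5,0,0,0,0.2],
  [0,0,1.5,0,0,0,0.2],
  [0,0,1.0,0,0,0,0.2],
  [0,0,1.0,0,0,0,0.2],
  [0,0,1.0,0,0,0,0.2],
  [0,0,1.0,0,0,0,0.2],
  [0,0,1.0,0,0,0,0.2],
  [0,0,0,0,0,0,0.2],
  [0,0,0,0,0,0,0.2],
])

```text
time: 3.62
tool_pos: [0.5724, 0.0891, 0.2594]
tool_rot: [-0.0, 0.768, 0.641, -0.001]
contact_force: [-0.2, 0.6, 0.7]
gripper_width: 0.597
grasp_force: 0.0
```

>>> move_arm([
  [0,0,0,0,0,0,0],
  [0,0,0,0,0,0,-0.1],
  [0,0,0,0,0,0,-0.2],
  [0,0,0,0,0,0,-0.3],
  [0,0,0,0,0,0,-0.4],
  [0,0,0,0,0,0,-0.5],
  [0,0,0,0,0,0,-0.6],
  [0,0,0,0,0,0,-0.65],
  [0,0,0,0,0,0,-0.65],
])

```text
time: 4.37
tool_pos: [0.5727, 0.0891, 0.2603]
tool_rot: [-0.0, 0.768, 0.641, -0.0]
contact_force: [-0.4, 0.6, -0.4]
gripper_width: 0.172
grasp_force: 0.0
```

```bash
python3 -c "
from go import *
rel([.5719,.0908,.259],1.3913)
S=grab('scene')
c=lambda f,x,y,w,h,s:cv2.resize(f['img'][y:y+h,x:x+w],None,fx=s,fy=s,interpolation=cv2.INTER_CUBIC)
cv2.imwrite('pics/a2.png',c(S,250,100,110,110,5))"
```

```text
t 4.37 pos [0.5727 0.0891 0.2603] yawx 1.3909 z [-0. -0. -1.] F [-0.36  0.58 -0.36] w 0.172 g 0.0
shift cm tool [ 0.15 -0.11  0.13] dist 0.2 turn z deg -0.02
```

View pics/a2.png

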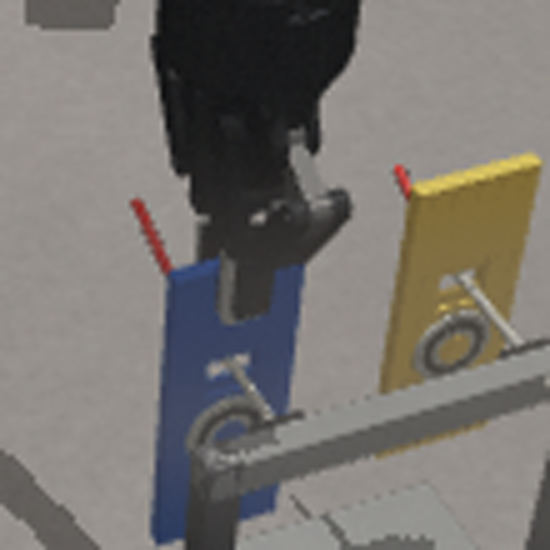

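The near finger is at (245,290), centred on the blue card's plate and above the eye at (225,365). The far finger is behind the card, so I close.

>>> move_arm([
  [0,0,0,0,0,0,-0.7],
  [0,0,0,0,0,0,-0.75],
  [0,0,0,0,0,0,-0.8],
  [0,0,0,0,0,0,-0.85],
  [0,0,0,0,0,0,-0.9],
  [0,0,0,0,0,0,-1],
  [0,0,0,0,0,0,-1],
  [0,0,0,0,0,0,-1],
])

```text
time: 5.08
tool_pos: [0.5727, 0.0891, 0.2604]
tool_rot: [-0.0, 0.768, 0.641, -0.0]
contact_force: [-0.1, -1.1, 0.4]
gripper_width: 0.076
grasp_force: 60.2
```

>>> move_arm([
  [0,0,-0.05,0,0,0,-1],
  [0,0,-0.05,0,0,0,-1],
  [0,0,-0.05,0,0,0,-1],
  [0,0,-0.05,0,0,0,-1],
  [0,0,0,0,0,0,-1],
  [0,0,0,0,0,0,-1],
])

```text
time: 5.58
tool_pos: [0.5727, 0.0891, 0.2622]
tool_rot: [-0.0, 0.768, 0.641, -0.0]
contact_force: [-0.2, 0.1, -2.3]
gripper_width: 0.076
grasp_force: 60.1
```

>>> move_arm([
  [0,0,-0.05,0,0,0,-1],
  [0,0,-0.05,0,0,0,-1],
  [0,0,0,0,0,0,-1],
  [0,0,0,0,0,0,-1],
  [0,0,0,0,0,0,-1],
])

```text
time: 6.0
tool_pos: [0.5727, 0.0891, 0.2633]
tool_rot: [0.0, 0.768, 0.641, -0.0]
contact_force: [0.6, 0.3, -1.1]
gripper_width: 0.08
grasp_force: 60.1
```

>>> move_arm([
  [0,-0.1,0,0,0,0,-1],
  [0,-0.2,0,0,0,0,-1],
  [0,-0.3,0,0,0,0,-1],
  [0,-0.3,0,0,0,0,-1],
  [0,-0.3,0,0,0,0,-1],
  [0,-0.3,0,0,0,0,-1],
  [0,-0.3,0,0,0,0,-1],
  [0,-0.3,0,0,0,0,-1],
  [0,-0.3,0,0,0,0,-1],
  [0,-0.3,0,0,0,0,-1],
  [0,-0.2,0,0,0,0,-1],
  [0,-0.1,0,0,0,0,-1],
  [0,0,0,0,0,0,-1],
  [0,0,0,0,0,0,-1],
])

```text
time: 7.17
tool_pos: [0.5433, 0.0944, 0.2634]
tool_rot: [0.0, 0.768, 0.641, 0.0]
contact_force: [0.6, -0.4, -0.6]
gripper_width: 0.08
grasp_force: 60.0
```

```bash
cat > st.py <<'E'
from h import *
s=manip.state(); d=s['tool_pos']-[.601,.1489,0]; y=-.1795; c,n=np.cos(y),np.sin(y)
r=lambda v:np.round([c*v[0]+n*v[1],-n*v[0]+c*v[1],v[2]],2)
print('t',round(s['time'],2),'tcp in stand mm',r(d*1000),'F stand',r(s['contact_force']),'M',r(s['ft_torque']),'w',round(s['gripper_width'],3))
E
python3 st.py
```

```text
t 7.17 tcp in stand mm [-47.09 -63.89 263.36] F stand [ 0.68 -0.3  -0.57] M [-0.02 -0.02  0.  ] w 0.08
```

>>> move_arm([
  [0,-0.2,0,0,0,0,-1],
  [0,-0.3,0,0,0,0,-1],
  [0,-0.3,0,0,0,0,-1],
  [0,-0.3,0,0,0,0,-1],
  [0,-0.3,0,0,0,0,-1],
  [0,-0.2,0,0,0,0,-1],
  [0,-0.2,0,0,0,0,-1],
  [0,-0.2,0,0,0,0,-1],
  [0,-0.1,0,0,0,0,-1],
  [0,0,0,0,0,0,-1],
  [0,0,0,0,0,0,-1],
])

```text
time: 8.08
tool_pos: [0.5226, 0.0982, 0.2633]
tool_rot: [0.0, 0.768, 0.641, 0.0]
contact_force: [0.1, -0.1, -1.4]
gripper_width: 0.077
grasp_force: 60.0
```

```bash
python3 st.py
```

```text
t 8.08 tcp in stand mm [-68.11 -63.86 263.33] F stand [ 0.07 -0.07 -1.39] M [ 0.1  -0.02  0.02] w 0.077
```

>>> move_arm([
  [0,-0.2,0,0,0,0,-1],
  [0,-0.2,0,0,0,0,-1],
  [0,-0.2,0,0,0,0,-1],
  [0,-0.2,0,0,0,0,-1],
  [0,-0.2,-0.03,0,0,0,-1],
  [0,-0.2,-0.05,0,0,0,-1],
  [0,-0.1,-0.025,0,0,0,-1],
  [0,-0.1,-0.025,0,0,0,-1],
  [0,0,0,0,0,0,-1],
  [0,0,0,0,0,0,-1],
])

```text
time: 8.92
tool_pos: [0.5088, 0.1007, 0.2647]
tool_rot: [0.0, 0.768, 0.641, 0.0]
contact_force: [-0.1, 0.4, -1.1]
gripper_width: 0.078
grasp_force: 60.0
```

```bash
python3 st.py
```

```text
t 8.92 tcp in stand mm [-82.12 -63.85 264.69] F stand [-0.23  0.41 -1.13] M [-0.    0.01 -0.04] w 0.078
```

>>> move_arm([
  [0,-0.1,-0.025,0,0,0,-1],
  [0,-0.1,-0.025,0,0,0,-1],
  [0,-0.1,-0.025,0,0,0,-1],
  [0,-0.1,-0.025,0,0,0,-1],
  [0,0,0,0,0,0,-1],
  [0,0,0,0,0,0,-1],
])

```text
time: 9.42
tool_pos: [0.5048, 0.1014, 0.2656]
tool_rot: [0.0, 0.768, 0.641, 0.0]
contact_force: [-0.8, -0.1, -0.5]
gripper_width: 0.075
grasp_force: 60.0
```

```bash
python3 st.py
```

```text
t 9.42 tcp in stand mm [-86.14 -63.87 265.65] F stand [-0.74 -0.21 -0.48] M [-0.    0.03  0.01] w 0.075
```

>>> move_arm([
  [0,-0.1,-0.025,0,0,0,-1],
  [0,-0.1,-0.025,0,0,0,-1],
  [0,-0.1,-0.025,0,0,0,-1],
  [0,-0.1,-0.025,0,0,0,-1],
  [0,-0.1,-0.025,0,0,0,-1],
  [0,-0.1,-0.025,0,0,0,-1],
  [0,0,0,0,0,0,-1],
  [0,0,0,0,0,0,-1],
])

```text
time: 10.08
tool_pos: [0.4989, 0.1025, 0.2671]
tool_rot: [0.0, 0.768, 0.641, 0.0]
contact_force: [0.5, 0.0, -1.4]
gripper_width: 0.075
grasp_force: 60.0
```

```bash
python3 st.py
```

```text
t 10.08 tcp in stand mm [-92.16 -63.86 267.14] F stand [ 0.52  0.13 -1.43] M [-0.03  0.03 -0.01] w 0.075
```

>>> move_arm([
  [0,-0.1,-0.025,0,0,0,-1],
  [0,-0.1,-0.025,0,0,0,-1],
  [0,-0.1,-0.025,0,0,0,-1],
  [0,-0.1,-0.025,0,0,0,-1],
  [0,0,0,0,0,0,-1],
  [0,0,0,0,0,0,-1],
])

```text
time: 10.58
tool_pos: [0.495, 0.1032, 0.2682]
tool_rot: [0.0, 0.768, 0.641, 0.0]
contact_force: [0.4, 0.1, -1.4]
gripper_width: 0.078
grasp_force: 60.0
```

```bash
python3 st.py
```

```text
t 10.58 tcp in stand mm [-96.16 -63.86 268.17] F stand [ 0.43  0.15 -1.43] M [0.   0.02 0.02] w 0.078
```

>>> move_arm([
  [0,0,-0.05,0,0,0,-1],
  [0,0,-0.05,0,0,0,-1],
  [0,0,-0.05,0,0,0,-1],
  [0,0,0,0,0,0,-1],
  [0,0,0,0,0,0,-1],
])

```text
time: 11.0
tool_pos: [0.4951, 0.1032, 0.2697]
tool_rot: [0.0, 0.768, 0.641, 0.0]
contact_force: [-0.3, 0.0, -1.0]
gripper_width: 0.079
grasp_force: 60.0
```

>>> move_arm([
  [0,0,-0.04,0,0,0,-1],
  [0,0,0,0,0,0,-1],
  [0,0,0,0,0,0,-1],
])

```text
time: 11.25
tool_pos: [0.495, 0.1032, 0.27]
tool_rot: [0.0, 0.768, 0.641, 0.0]
contact_force: [0.1, 0.0, -2.1]
gripper_width: 0.079
grasp_force: 60.0
```

>>> move_arm([
  [0,0,-0.04,0,0,0,-1],
  [0,0,0,0,0,0,-1],
  [0,0,0,0,0,0,-1],
])

```text
time: 11.5
tool_pos: [0.495, 0.1032, 0.2705]
tool_rot: [0.0, 0.768, 0.641, 0.0]
contact_force: [-0.2, 1.0, -1.4]
gripper_width: 0.076
grasp_force: 60.0
```

>>> move_arm([
  [0,0,-0.04,0,0,0,-1],
  [0,0,0,0,0,0,-1],
  [0,0,0,0,0,0,-1],
])

```text
time: 11.75
tool_pos: [0.495, 0.1032, 0.2708]
tool_rot: [0.0, 0.768, 0.641, 0.0]
contact_force: [0.6, -0.1, -1.2]
gripper_width: 0.078
grasp_force: 60.0
```

>>> move_arm([
  [0,0,-0.04,0,0,0,-1],
  [0,0,0,0,0,0,-1],
  [0,0,0,0,0,0,-1],
])

```text
time: 12.0
tool_pos: [0.495, 0.1032, 0.2712]
tool_rot: [0.0, 0.768, 0.641, 0.0]
contact_force: [-0.4, -0.2, -0.8]
gripper_width: 0.085
grasp_force: 60.0
```

```bash
python3 st.py
```

```text
t 12.0 tcp in stand mm [-96.11 -63.85 271.25] F stand [-0.38 -0.23 -0.81] M [ 0.04 -0.01 -0.04] w 0.085
```

>>> move_arm([
  [0,0,-0.04,0,0,0,-1],
  [0,0,0,0,0,0,-1],
  [0,0,0,0,0,0,-1],
])

```text
time: 12.25
tool_pos: [0.495, 0.1032, 0.2716]
tool_rot: [-0.0, 0.768, 0.641, 0.0]
contact_force: [-0.4, -0.5, -2.2]
gripper_width: 0.079
grasp_force: 60.0
```

>>> move_arm([
  [0,0,-0.04,0,0,0,-1],
  [0,0,0,0,0,0,-1],
  [0,0,0,0,0,0,-1],
])

```text
time: 12.5
tool_pos: [0.495, 0.1032, 0.272]
tool_rot: [0.0, 0.768, 0.641, 0.0]
contact_force: [0.5, -0.0, -1.7]
gripper_width: 0.078
grasp_force: 60.0
```

```bash
python3 st.py
```

```text
t 12.5 tcp in stand mm [-96.11 -63.86 272.05] F stand [ 0.52  0.08 -1.75] M [-0.04  0.03 -0.03] w 0.078
```

```bash
cat > avg.py <<'E'
from h import *
y=-.1795; c,n=np.cos(y),np.sin(y)
r=lambda v:np.round([c*v[0]+n*v[1],-n*v[0]+c*v[1],v[2]],2)
F=[];M=[]
for i in range(5):
    f=grab('scene'); s=manip.state(); F.append(s['contact_force']);M.append(s['ft_torque'])
d=s['tool_pos']-[.601,.1489,0]
print('t',round(s['time'],2),'tcp in stand mm',r(d*1000),'F',r(np.mean(F,0)),'sd',np.std(F,0).round(1),'M',r(np.mean(M,0)))
import sys
if len(sys.argv)>1:
    cv2.imwrite('pics/'+sys.argv[1],cv2.resize(f['img'][100:220,240:340],None,fx=5,fy=5,interpolation=cv2.INTER_CUBIC))
E
python3 avg.py e1.png
```

```text
t 12.75 tcp in stand mm [-96.13 -63.86 271.98] F [-0.15  0.15 -1.38] sd [0.1 0.5 0.4] M [-0.02  0.    0.02]
```

View pics/e1.png

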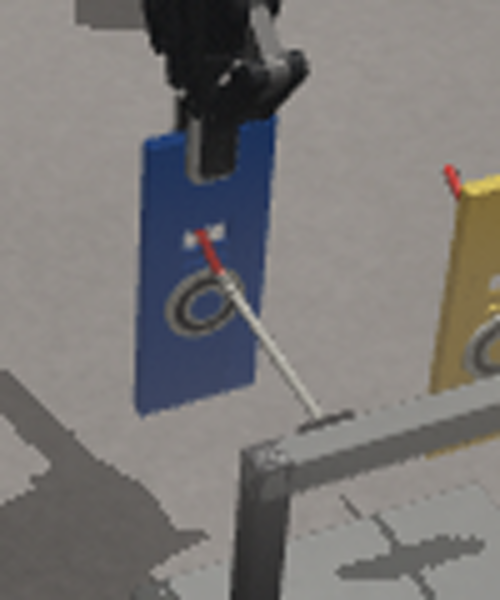

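The crop shows the peg still running through the eye near (203,237). The red tip begins at (222,275), so the card is partway along the tip.

```bash
python3 - <<'E'
from h import *
p=np.array([.601,.1489,-.1795])
f=manip.grab_frame('scene')
def onplane(px,y=-.06):
    o,d=ray(f,px); n=np.array([-np.sin(p[2]),np.cos(p[2]),0]); o2=o-[p[0],p[1],0]
    X=o2+(y-o2@n)/(d@n)*d; return np.round([X@[np.cos(p[2]),np.sin(p[2]),0],X[2]],4)
for u,v in [(319,418),(270,345),(229,285),(221,273),(201,235)]: print(onplane(((u+.5)/5+239.5,(v+.5)/5+99.5)))
im=f['img'].astype(int); m=(im[...,2]-np.maximum(im[...,0],im[...,1])>25); v,u=np.nonzero(m[135:165,270:295])
X=np.array([onplane((a+270,b+135)) for a,b in zip(u,v)]);X=X[X[:,0].argsort()];print(X.tolist())
g=np.array([onplane((a,b)) for a,b in []])
E
```

```text
[0.018  0.2008]
[-0.0296  0.2018]
[-0.0718  0.202 ]
[-0.0803  0.2022]
[-0.1024  0.2072]
[[-0.1066, 0.2056], [-0.1063, 0.2029], [-0.1016, 0.2096], [-0.1013, 0.2068], [-0.101, 0.2041], [-0.0966, 0.2135], [-0.0963, 0.2108], [-0.096, 0.2081], [-0.0957, 0.2053], [-0.0954, 0.2026], [-0.0951, 0.1999], [-0.0904, 0.2066], [-0.0901, 0.2038], [-0.0898, 0.2011], [-0.0895, 0.1984], [-0.0849, 0.2051], [-0.0846, 0.2023], [-0.0842, 0.1996], [-0.0797, 0.2063], [-0.0794, 0.2036]]
```

>>> move_arm([
  [0,0,0.08,0,0,0,-1],
  [0,0,0.08,0,0,0,-1],
  [0,-0.1,-0.03,0,0,0,-1],
  [0,-0.1,-0.03,0,0,0,-1],
  [0,-0.1,-0.03,0,0,0,-1],
  [0,-0.1,-0.03,0,0,0,-1],
  [0,0,0,0,0,0,-1],
])

```text
time: 13.38
tool_pos: [0.491, 0.104, 0.2718]
tool_rot: [0.0, 0.768, 0.641, 0.0]
contact_force: [0.0, 0.3, -1.1]
gripper_width: 0.08
grasp_force: 60.0
```

```bash
python3 avg.py
```

```text
t 13.63 tcp in stand mm [-100.1   -63.86  271.63] F [-0.13  0.19 -1.05] sd [0.5 0.5 0.8] M [-0.02 -0.02  0.01]
```

>>> move_arm([
  [0,-0.1,-0.03,0,0,0,-1],
  [0,-0.1,-0.03,0,0,0,-1],
  [0,-0.1,-0.03,0,0,0,-1],
  [0,-0.1,-0.03,0,0,0,-1],
  [0,0,0,0,0,0,-1],
])

```text
time: 14.05
tool_pos: [0.487, 0.1047, 0.2729]
tool_rot: [0.0, 0.768, 0.641, 0.0]
contact_force: [-0.2, -0.3, -0.8]
gripper_width: 0.074
grasp_force: 60.0
```

```bash
python3 avg.py
```

```text
t 14.3 tcp in stand mm [-104.12  -63.86  272.78] F [-0.11 -0.32 -1.11] sd [0.4 0.4 0.4] M [-0.01  0.    0.03]
```

>>> move_arm([
  [0,-0.1,-0.03,0,0,0,-1],
  [0,-0.1,-0.03,0,0,0,-1],
  [0,-0.1,-0.03,0,0,0,-1],
  [0,-0.1,-0.03,0,0,0,-1],
  [0,0,0,0,0,0,-1],
])

```text
time: 14.72
tool_pos: [0.4831, 0.1054, 0.2741]
tool_rot: [0.0, 0.768, 0.641, 0.0]
contact_force: [0.8, -0.6, -1.5]
gripper_width: 0.076
grasp_force: 60.0
```

```bash
python3 avg.py
```

```text
t 14.97 tcp in stand mm [-108.11  -63.85  273.99] F [-0.01  0.13 -1.59] sd [0.3 0.6 0.3] M [-0.01  0.01  0.01]
```

>>> move_arm([
  [0,-0.1,-0.03,0,0,0,-1],
  [0,-0.1,-0.03,0,0,0,-1],
  [0,-0.1,-0.03,0,0,0,-1],
  [0,-0.1,-0.03,0,0,0,-1],
  [0,0,0,0,0,0,-1],
])

```text
time: 15.38
tool_pos: [0.4791, 0.1062, 0.2753]
tool_rot: [0.0, 0.768, 0.641, 0.0]
contact_force: [0.1, 0.5, -2.0]
gripper_width: 0.082
grasp_force: 60.0
```

```bash
python3 avg.py e2.png
```

```text
t 15.63 tcp in stand mm [-112.13  -63.86  275.2 ] F [ 0.21  0.08 -1.37] sd [0.4 0.3 0.5] M [-0.01 -0.    0.  ]
```

View pics/e2.png

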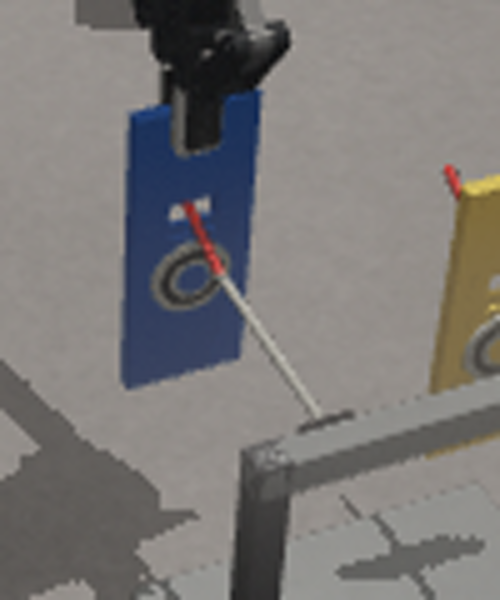

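The peg tip at (188,208) sits at the middle of the eye (190,209) and the force shows only the card's weight, so I continue.

>>> move_arm([
  [0,-0.1,-0.03,0,0,0,-1],
  [0,-0.1,-0.03,0,0,0,-1],
  [0,-0.1,-0.03,0,0,0,-1],
  [0,-0.1,-0.03,0,0,0,-1],
  [0,0,0,0,0,0,-1],
])

```text
time: 16.05
tool_pos: [0.4752, 0.1069, 0.2765]
tool_rot: [0.0, 0.768, 0.641, 0.0]
contact_force: [-1.1, 0.9, -1.3]
gripper_width: 0.074
grasp_force: 60.0
```

```bash
python3 avg.py
```

```text
t 16.3 tcp in stand mm [-116.13  -63.85  276.38] F [-0.13 -0.15 -1.36] sd [0.2 0.3 0.7] M [ 0.04 -0.02 -0.02]
```

>>> move_arm([
  [0,-0.1,-0.03,0,0,0,-1],
  [0,-0.1,-0.03,0,0,0,-1],
  [0,-0.1,-0.03,0,0,0,-1],
  [0,-0.1,-0.03,0,0,0,-1],
  [0,-0.1,-0.03,0,0,0,-1],
  [0,-0.1,-0.03,0,0,0,-1],
  [0,0,0,0,0,0,-1],
])

```text
time: 16.88
tool_pos: [0.4693, 0.1079, 0.2783]
tool_rot: [0.0, 0.768, 0.641, 0.0]
contact_force: [0.3, 0.1, -1.6]
gripper_width: 0.081
grasp_force: 60.0
```

```bash
python3 avg.py
```

```text
t 17.13 tcp in stand mm [-122.11  -63.85  278.17] F [-0.06 -0.06 -1.41] sd [0.4 0.2 0.5] M [ 0.01 -0.01  0.01]
```

>>> move_arm([
  [0,-0.15,-0.03,0,0,0,-1],
  [0,-0.2,-0.03,0,0,0,-1],
  [0,-0.2,0,0,0,0,-1],
  [0,-0.2,0,0,0,0,-1],
  [0,-0.3,0,0,0,0,-1],
  [0,-0.3,0,0,0,0,-1],
  [0,-0.3,0,0,0,0,-1],
  [0,-0.3,0,0,0,0,-1],
  [0,-0.2,0,0,0,0,-1],
  [0,0,0,0,0,0,-1],
  [0,0,0,0,0,0,-1],
])

```text
time: 18.05
tool_pos: [0.4482, 0.1118, 0.2789]
tool_rot: [0.0, 0.768, 0.641, 0.0]
contact_force: [-0.3, 0.1, -1.7]
gripper_width: 0.076
grasp_force: 60.0
```

```bash
python3 avg.py
```

```text
t 18.3 tcp in stand mm [-143.54  -63.87  278.77] F [-0.15 -0.19 -1.37] sd [0.9 0.6 0.3] M [-0.01 -0.   -0.  ]
```

>>> move_arm([
  [0,0,-1.5,0,0,0,-1],
  [0,0,-2.5,0,0,0,-1],
  [0,0,-2.5,0,0,0,-1],
  [0,0,-1.5,0,0,0,-1],
  [0,0,0,0,0,-3,-1],
  [0,0,0,0,0,-4,-1],
  [0,0,0,0,0,-4,-1],
  [0,0,0,0,0,-4,-1],
  [0,0,0,0,0,-4,-1],
  [0,0,0,0,0,-3.6,-1],
  [0,0,0,0,0,0,-1],
  [0,0,0,0,0,0,-1],
])

```text
time: 19.3
tool_pos: [0.4483, 0.1117, 0.3586]
tool_rot: [-0.0, 0.628, 0.778, -0.0]
contact_force: [0.8, -0.5, -2.0]
gripper_width: 0.076
grasp_force: 60.0
```

```bash
python3 -c "
from go import *
rel([.5663,-.2134,.36],1.7859)"
```

```text
t 19.3 pos [0.4483 0.1117 0.3586] yawx 1.7837 z [-3.e-04 -0.e+00 -1.e+00] F [ 0.81 -0.53 -1.99] w 0.076 g 60.0
shift cm tool [-34.27   4.66  -0.14] dist 34.6 turn z deg -0.13
```

>>> move_arm([
  [-1.2,0.16,0,0,0,0,-1],
  [-2.65,0.36,0,0,0,0,-1],
  [-2.65,0.36,0,0,0,0,-1],
  [-2.65,0.36,0,0,0,0,-1],
  [-2.65,0.36,0,0,0,0,-1],
  [-2.65,0.36,0,0,0,0,-1],
  [-2.65,0.36,0,0,0,0,-1],
  [-2.65,0.36,0,0,0,0,-1],
  [-2.65,0.36,0,0,0,0,-1],
  [-2.65,0.36,0,0,0,0,-1],
  [-2.65,0.36,0,0,0,0,-1],
  [-2.65,0.36,0,0,0,0,-1],
  [-2.65,0.36,0,0,0,0,-1],
  [-1.27,0.18,0,0,0,0,-1],
  [0,0,3,0,0,0,-1],
  [0,0,3,0,0,0,-1],
  [0,0,3,0,0,0,-1],
  [0,0,1,0,0,0,-1],
  [0,0,0,0,0,0,-1],
  [0,0,0,0,0,0,-1],
])

```text
time: 20.97
tool_pos: [0.5669, -0.213, 0.2593]
tool_rot: [-0.0, 0.627, 0.779, 0.0]
contact_force: [0.6, -0.3, -0.9]
gripper_width: 0.076
grasp_force: 60.0
```

```bash
python3 - <<'E' 2>/dev/null
from go import *
rel([.5663,-.2134,.26],1.7859)
import edge; from edge import *
S['img']=grab('scene')['img']; T['img']=grab('top')['img']
s=manip.state(); x,y,z=s['tool_pos']
b=-.1586; t=b+.16
def Wc(p,X):
    A=W(p[:3],np.atleast_2d(X)-[0,0,.1]); 
    return A+[0,0,p[3]+.1]
def E(cam): return [(cam,[.004,-.03,0],[.004,.03,0]),(cam,[.004,-.03,.16],[.004,.03,.16]),(cam,[-.004,-.03,.16],[-.004,.03,.16]),(cam,[.004,-.03,0],[.004,-.03,.16]),(cam,[-.004,-.03,0],[-.004,-.03,.16]),(cam,[.004,.03,0],[.004,.03,.16])]
p0=np.array([x,y,.2145,z+b])
p,r,n=track(E(S),p0,R=(3,2,1.5,1.5),frame=Wc); print('card S',p.round(4),'minus tcp',(p[:2]-[x,y]).round(4),p[3]-z,r,n)
f=lambda q,X:Wc(np.array([q[0],q[1],.2145,z+b]),X)
p2,r,n=track(E(S),p0[:2],R=(3,2,1.5,1.5),frame=f); print('fixed yaw,z',p2.round(4),(p2-[x,y]).round(4),r,n)
im=cv2.resize(S['img'],None,fx=4,fy=4,interpolation=cv2.INTER_CUBIC)
for _,A,B in E(S):
    q=proj(S,Wc(p,np.array([A,B])))*4+1.5; cv2.line(im,*[tuple(int(v) for v in k) for k in q],(0,255,0),1)
c=proj(S,[[x,y,z-.08]])[0]*4; u,v=int(c[0]),int(c[1])
cv2.imwrite('pics/p1.png',im[max(0,v-300):v+300,max(0,u-250):u+250])
E
```

```text
t 20.97 pos [ 0.5669 -0.213   0.2593] yawx 1.7852 z [-1.e-04  2.e-04 -1.e+00] F [ 0.64 -0.31 -0.88] w 0.076 g 60.0
shift cm tool [-0.03 -0.07 -0.07] dist 0.1 turn z deg -0.04
card S [ 0.586  -0.2178  0.1869  0.1288] minus tcp [ 0.0181 -0.0043] -0.13303060240648673 0.3002807183225479 63
fixed yaw,z [ 0.5689 -0.2123] [0.001  0.0012] 0.427799698087285 63
```

View pics/p1.png

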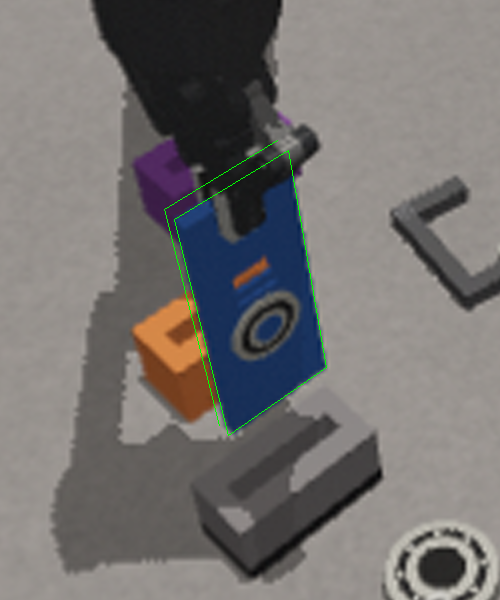

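The overlay puts the card above the grey slot, with its bottom edge running from (230,435) to (325,368) and the slot from (240,490) to (335,425). I lower it close to the rim and compare again there.

>>> move_arm([
  [0,0,1.0,0,0,0,-1],
  [0,0,1.2,0,0,0,-1],
  [0,0,1.0,0,0,0,-1],
  [0,0,0.6,0,0,0,-1],
  [0,0,0,0,0,0,-1],
  [0,0,0,0,0,0,-1],
])

```text
time: 21.57
tool_pos: [0.5663, -0.213, 0.2197]
tool_rot: [-0.001, 0.627, 0.779, -0.0]
contact_force: [-0.4, 0.3, 0.1]
gripper_width: 0.079
grasp_force: 60.0
```

```bash
python3 - <<'E' 2>/dev/null
from go import *
rel([.5663,-.2134,.26],1.7859)
from edge import *
S['img']=grab('scene')['img']
s=manip.state(); x,y,z=s['tool_pos']; zb=z-.1586
E=[(S,[.004,-.03,0],[.004,.03,0]),(S,[.004,-.03,0],[.004,-.03,.06]),(S,[-.004,-.03,0],[-.004,-.03,.06]),(S,[.004,.03,0],[.004,.03,.08])]
f=lambda q,X:W([q[0],q[1],.2145],X)+[0,0,zb]
p2,r,n=track(E,np.array([x,y]),R=(3,2,1.5,1.5),frame=f); print('card',p2.round(4),r,n)
H=[(S,*e) for e in rect(.022,.046,.048)[:2]]+[(S,[-.022,-.046,.048],[-.022,-.02,.048]),(S,[.022,-.046,.02],[.022,-.046,.048])]
hp,r,n=track(H,np.array([.5664,-.214]),R=(2,1.5,1.5),frame=lambda q,X:W([q[0],q[1],.214],X)); print('holder now',hp.round(4),r,n)
d=Ro.from_euler('z',-.2145).apply([*(p2-[.5664,-.2140]),0])*1000; print('card-holder(S0) in holder mm',d.round(2))
d=Ro.from_euler('z',-.2145).apply([*(p2-[x,y]),0])*1000; print('card-tcp mm',d.round(2))
im=cv2.resize(S['img'],None,fx=6,fy=6,interpolation=cv2.INTER_CUBIC)
c=proj(S,[[x,y,.06]])[0]*6; u,v=int(c[0]),int(c[1]); im2=im[v-300:v+260,u-350:u+350]
cv2.imwrite('pics/p2.png',im2)
E
```

```text
t 21.57 pos [ 0.5663 -0.213   0.2197] yawx 1.7853 z [-1.7e-03  9.0e-04 -1.0e+00] F [-0.42  0.32  0.08] w 0.079 g 60.0
shift cm tool [-0.04 -0.02 -4.03] dist 4.0 turn z deg -0.04
card [ 0.5661 -0.2118] 0.26159515760240426 48
holder now [ 0.5665 -0.2145] 0.2568540562424612 37
card-holder(S0) in holder mm [0.15 2.21 0.  ]
card-tcp mm [-0.36  1.48  0.  ]
```

View pics/p2.png

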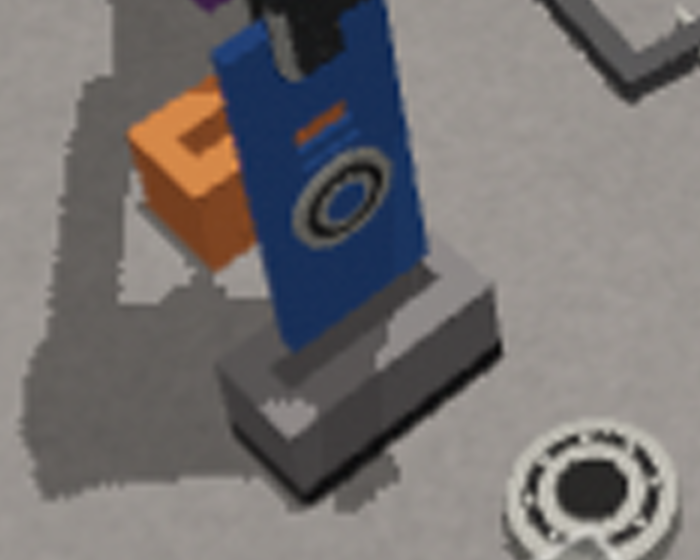

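The card's bottom edge from (290,350) to (428,255) lies along the slot, 2 mm too far in holder +y. I shift by −0.2 cm and lower it.

>>> move_arm([
  [-0.1,0,0,0,0,0,-1],
  [-0.1,0,0,0,0,0,-1],
  [0,0,0.3,0,0,0,-1],
  [0,0,0.3,0,0,0,-1],
  [0,0,0.3,0,0,0,-1],
  [0,0,0.2,0,0,0,-1],
  [0,0,0.2,0,0,0,-1],
  [0,0,0.2,0,0,0,-1],
  [0,0,0.2,0,0,0,-1],
  [0,0,0,0,0,0,-1],
  [0,0,0,0,0,0,-1],
])

```text
time: 22.53
tool_pos: [0.5671, -0.2151, 0.2036]
tool_rot: [-0.0, 0.627, 0.779, -0.0]
contact_force: [0.4, -0.3, -2.0]
gripper_width: 0.079
grasp_force: 60.0
```

>>> move_arm([
  [0,0,0.2,0,0,0,-1],
  [0,0,0.2,0,0,0,-1],
  [0,0,0.2,0,0,0,-1],
  [0,0,0.2,0,0,0,-1],
  [0,0,0,0,0,0,-1],
  [0,0,0,0,0,0,-1],
])

```text
time: 23.03
tool_pos: [0.5671, -0.2151, 0.1955]
tool_rot: [-0.0, 0.627, 0.779, -0.0]
contact_force: [0.1, 0.1, -1.9]
gripper_width: 0.077
grasp_force: 60.0
```

>>> move_arm([
  [0,0,0.2,0,0,0,-1],
  [0,0,0.2,0,0,0,-1],
  [0,0,0.2,0,0,0,-1],
  [0,0,0.2,0,0,0,-1],
  [0,0,0.2,0,0,0,-1],
  [0,0,0.2,0,0,0,-1],
  [0,0,0.2,0,0,0,-1],
  [0,0,0.2,0,0,0,-1],
  [0,0,0.2,0,0,0,-1],
  [0,0,0.2,0,0,0,-1],
  [0,0,0,0,0,0,-1],
  [0,0,0,0,0,0,-1],
])

```text
time: 24.03
tool_pos: [0.5671, -0.2151, 0.1756]
tool_rot: [-0.0, 0.627, 0.779, -0.0]
contact_force: [1.0, -0.4, -2.0]
gripper_width: 0.077
grasp_force: 60.0
```

```bash
python3 avg.py
```

```text
t 24.28 tcp in stand mm [  31.84 -364.27  176.01] F [-0.32 -0.16 -1.3 ] sd [0.6 0.3 0.5] M [ 0.03  0.01 -0.01]
```

>>> move_arm([
  [0,0,0.06,0,0,0,-1],
  [0,0,0.06,0,0,0,-1],
  [0,0,0.06,0,0,0,-1],
  [0,0,0.06,0,0,0,-1],
  [0,0,0,0,0,0,-1],
  [0,0,0,0,0,0,-1],
])

```text
time: 24.78
tool_pos: [0.5672, -0.2151, 0.1733]
tool_rot: [-0.0, 0.627, 0.779, -0.0]
contact_force: [-0.4, -0.1, -1.2]
gripper_width: 0.077
grasp_force: 60.0
```

>>> move_arm([
  [0,0,0.05,0,0,0,-1],
  [0,0,0.05,0,0,0,-1],
  [0,0,0,0,0,0,-1],
  [0,0,0,0,0,0,-1],
])

```text
time: 25.12
tool_pos: [0.5672, -0.2151, 0.1724]
tool_rot: [-0.0, 0.627, 0.779, 0.0]
contact_force: [-0.3, -0.1, -2.2]
gripper_width: 0.078
grasp_force: 60.0
```

>>> move_arm([
  [0,0,0.05,0,0,0,-1],
  [0,0,0.05,0,0,0,-1],
  [0,0,0,0,0,0,-1],
  [0,0,0,0,0,0,-1],
])

```text
time: 25.45
tool_pos: [0.5672, -0.2151, 0.1713]
tool_rot: [-0.0, 0.627, 0.779, -0.0]
contact_force: [0.6, 1.2, -0.9]
gripper_width: 0.08
grasp_force: 60.0
```

>>> move_arm([
  [0,0,0.05,0,0,0,-1],
  [0,0,0,0,0,0,-1],
  [0,0,0,0,0,0,-1],
])

```text
time: 25.7
tool_pos: [0.5672, -0.2152, 0.171]
tool_rot: [0.0, 0.627, 0.779, 0.0]
contact_force: [-0.1, 0.1, -0.6]
gripper_width: 0.076
grasp_force: 60.1
```

```bash
python3 avg.py
```

```text
t 25.95 tcp in stand mm [  31.79 -364.25  171.  ] F [-0.2   0.11 -1.07] sd [0.4 0.4 0.4] M [ 0.01 -0.03 -0.01]
```

>>> move_arm([
  [0,0,0.05,0,0,0,-1],
  [0,0,0,0,0,0,-1],
  [0,0,0,0,0,0,-1],
])

```text
time: 26.2
tool_pos: [0.5674, -0.2152, 0.171]
tool_rot: [0.0, 0.627, 0.779, 0.0]
contact_force: [-1.1, 0.7, 1.4]
gripper_width: 0.073
grasp_force: 60.4
```

>>> move_arm([
  [0,0,0.05,0,0,0,-1],
  [0,0,0,0,0,0,-1],
  [0,0,0,0,0,0,-1],
])

```text
time: 26.45
tool_pos: [0.5676, -0.2153, 0.171]
tool_rot: [0.001, 0.627, 0.779, 0.0]
contact_force: [-1.2, 1.1, 5.1]
gripper_width: 0.077
grasp_force: 61.0
```

```bash
python3 avg.py
```

```text
t 26.7 tcp in stand mm [  32.17 -364.31  170.95] F [-1.42  1.08  5.53] sd [0.5 0.4 0.7] M [ 0.15  0.31 -0.02]
```

The card is on the floor of the slot: the force turned upward to about 5 N at TCP z 0.171, which was the predicted height. I release it.

>>> move_arm([
  [0,0,-0.03,0,0,0,-1],
  [0,0,0,0,0,0,-1],
  [0,0,0,0,0,0,-0.8],
  [0,0,0,0,0,0,-0.7],
  [0,0,0,0,0,0,-0.55],
  [0,0,0,0,0,0,-0.4],
  [0,0,0,0,0,0,-0.2],
  [0,0,0,0,0,0,0],
  [0,0,0,0,0,0,0],
  [0,0,0,0,0,0,0],
])

```text
time: 27.53
tool_pos: [0.5672, -0.2152, 0.1701]
tool_rot: [-0.0, 0.627, 0.779, 0.0]
contact_force: [-0.2, 0.4, -0.0]
gripper_width: 0.498
grasp_force: 0.0
```

>>> move_arm([
  [0,0,-0.5,0,0,0,0],
  [0,0,-1,0,0,0,0],
  [0,0,-1.5,0,0,0,0],
  [0,0,-2,0,0,0,0],
  [0,0,-3,0,0,0,0],
  [0,0,-3,0,0,0,0],
  [0,0,-2,0,0,0,0],
  [0,0,0,0,0,0,0],
  [0,0,0,0,0,0,0],
  [0,0,0,0,0,0,0],
])

```text
time: 28.37
tool_pos: [0.5669, -0.215, 0.2998]
tool_rot: [-0.0, 0.627, 0.779, -0.0]
contact_force: [0.4, 0.9, -0.6]
gripper_width: 0.5
grasp_force: 0.0
```

```bash
python3 - <<'E'
from h import *
f=grab('scene'); print(manip.state()['time'],manip.state()['contact_force'])
cv2.imwrite('pics/z.png',cv2.resize(f['img'][130:330,110:370],None,fx=3,fy=3,interpolation=cv2.INTER_CUBIC)[:600,:800])
E
```

```text
28.4167 [ 0.13324027 -0.71306534 -0.34707479]
```

View pics/z.png

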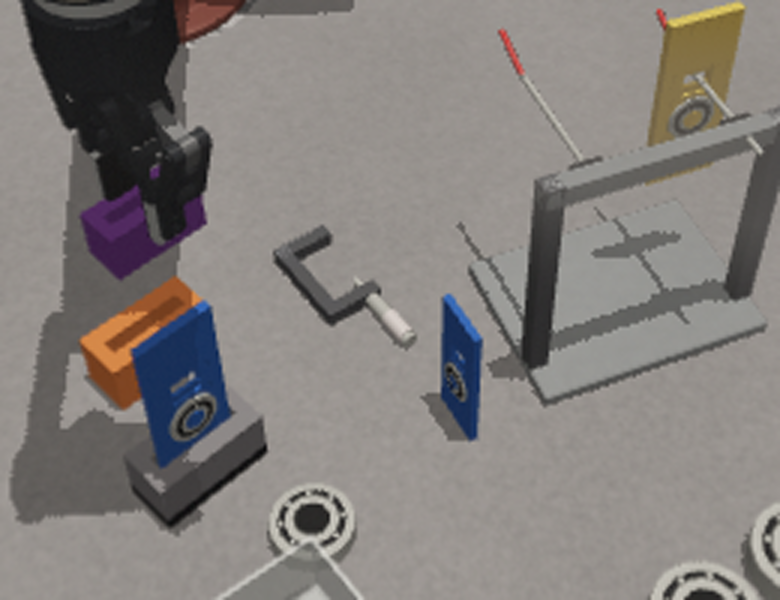

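The blue card stands upright in the grey holder at (190,385). The gripper is clear above it, and the yellow card, the bearing and the micrometer are in their places.

```bash
python3 -c "
from plant import manip
print(manip.job_done())"
```

```text
the job is handed in; nothing more can be done
None
```

The blue card is off its peg and stands released and upright at the bottom of the grey holder's slot; the yellow card, the bearing and the micrometer look unmoved in the last picture, and the job was handed in at about 28 s with no verdict returned.

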